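Draw the steel strip from under the cap stack and butt it against the end block

TASK

The drilled steel strip is lying under the stack of three caps. Draw it out through the slot in the upright stop, so that the caps settle on the tray behind the stop, still neatly stacked; do not touch the caps with the robot. Then lay the strip flat in the neighbouring compartment with one end butted squarely, with no gap, against the face of the low end block that looks towards the robot, let go, and leave the other things on the tray where they are.

Things in the scene. Friction and masses are not known exactly. Their poses are not given: they have to be found in the camera images.
- strip: flat steel strip, 100 long (x) x 30 wide (y) x 6 thick, 0.12 kg, 9 mm bolt hole 30 mm from the middle towards each end; ends alike. Origin: centre of its underside. Lies flat on the tray (z = 0) through the slot of slot_stop: about 36 mm stick out on the stop's -x side, the rest carries the stack. Grip it across its width, fingertips on the tray.
- strip_end_a (a point): middle of the strip's +x end, on its underside (50 mm from the origin)
- strip_end_b (a point): middle of the strip's -x end, on its underside (50 mm from the origin)
- slot_stop: fixed upright smooth steel panel, 90 wide (y) x 4 thick (x) x 90 high; slot 44 wide, 11 high at the middle of its foot; small feet beside its lower corners, 118 over all. Origin: centre of its foot. Stack on its +x side; strip comes out at its -x side (faces roughly world -y). The panel holds back a stack that is carried along. Close in front, lean the gripper away about 25 degrees.
- end_block: fixed low dark steel block, 14 (x) x 64 (y) x 18 high, two screw heads 4 mm high on top, in the compartment to the right of the strip's; between the two runs a rib 25 mm high at y = 0.045 to 0.065. Origin: centre of its underside. Butt against its -x side, which looks roughly towards the robot.
- block_face (a point): centre of the lower edge of the end block's face (its -x side, roughly towards the robot); axes as end_block: the strip is to lie along x, on the -x side
- stack_bottom: lowest cap of the stack: black ribbed cap 58 mm across, 14 high, 25 g, resting on the strip at the start (its underside at z = 6 mm), 2 to 10 mm behind the panel. Origin: centre of its underside, z up
- stack_middle: middle cap: black, 52 across, 12 high, 25 g. Origin: centre of its underside
- stack_top: top cap: cream and rusty domed filler cap, 56 across, 28 high, 50 g. Origin: centre of its underside
- spare_cap: bystander, to be left alone: black threaded cap, 54 mm across, 19 high, alone on the tray
- short_bolt: bystander, to be left alone: brass-coloured bolt 29 mm long
- clip_a: bystander, to be left alone: small rusty clip plate 20x20x8
- bracket: bystander, to be left alone: yellowish sheet bracket 63x43x36, fixed
- long_bolt: bystander, to be left alone: brass-coloured bolt 36 mm long
- clip_b: bystander, to be left alone: small rusty clip plate 23x22x10
- driver: bystander, to be left alone: grey screwdriver 148 mm long, handle 28 thick, lying

How it is judged (in metres and radians):
On the way:
1. the strip has been drawn out on the stop's -x side, clear of the stack and the slot (x of strip in the frame of slot_stop between -0.2 and -0.054 m and height (world z) of stack_bottom below 0.004 m), for 0.2 s.
At the end, for the whole second after the job is handed in: The strip lies flat and still, one end within 3 mm of the end block's face, within 16 mm of its middle sideways and square to 0.07 rad; the three caps stand still and upright (0.1 rad) on the tray itself, in the same order, each within 12 mm sideways of the one below (((x of strip_end_a in the frame of block_face between -0.003 and 0.003 m and y of strip_end_a in the frame of block_face between -0.016 and 0.016 m) or (x of strip_end_b in the frame of block_face between -0.003 and 0.003 m and y of strip_end_b in the frame of block_face between -0.016 and 0.016 m)) and angle between the x axis of strip and the x axis of end_block, either way round below 0.07 rad and angle between strip's own z axis and vertical below 0.05 rad and height (world z) of strip below 0.003 m and linear speed of each of strip, stack_bottom, stack_middle, stack_top below 0.01 m/s and height (world z) of stack_bottom below 0.004 m and horizontal distance between stack_middle and stack_bottom below 0.012 m and horizontal distance between stack_top and stack_middle below 0.012 m and z of stack_middle in the frame of stack_bottom above 0.011 m and z of stack_top in the frame of stack_middle above 0.009 m and angle between each of stack_bottom, stack_middle, stack_top's own z axis and vertical below 0.1 rad); the robot touches nothing.
It fails at once if a cap of the stack tips over (more than 0.6 rad) (angle between any of stack_bottom, stack_middle, stack_top's own z axis and vertical above 0.6 rad).
It fails at once if a cap of the stack is moved more than 40 mm from where it began (distance of any of stack_bottom, stack_middle, stack_top from where it was at the start of the episode above 0.04 m).
It fails at once if the robot touches the caps of the stack (more than 1 N) (contact force between any of the fingers, the arm and stack_bottom above 1 N or contact force between any of the fingers, the arm and stack_middle above 1 N or contact force between any of the fingers, the arm and stack_top above 1 N).
It fails at once if a bystander is shifted by more than 30 mm (distance of any of spare_cap, short_bolt, clip_a, long_bolt, clip_b, driver from where it was at the start of the episode above 0.03 m).
It also fails if it takes over 58 s, if anything falls off the work surface, if the arm or the gripper's body presses on something with over 40 N, if the wrist force passes 120 N, or if a joint passes its speed limit or range.

ROBOT

A 6-joint arm with a two-finger parallel gripper is mounted at the origin on a cart in front of the work surface, level with it; the furniture and walls round the work are solid. World frame = base frame: x ahead of the robot, y to its left, z up, the work surface at z = 0. Lengths are in mm, angles in rad, forces in N, time in s.
With the tool pointing down it reaches from about 325 to 775 mm from the base axis. Payload 5.5 kg.
Tool frame: the origin (TCP) lies midway between the tips of the shut fingers; the grasp point (between the pads) lies 19 mm behind it; z points along the fingers, y is the line along which they close (so a half turn about z gives the same grasp; the last joint's range is limited). The gripper opens to 85 mm and grips with 20 to 120 N. Pads are 22 mm wide; open, the fingers measure 114 mm over their backs; the gripper's body (76 mm by 85 mm) begins 54 mm behind the grasp point. The pads swing forward as they close: fully open they stand 13 mm farther back than shut.
Start: joints at [1.233, 0.091, 1.231, -0, 1.82, -0.057], TCP at [166.279, 576.514, 231.275] pointing down, gripper open.
Joint ranges: [-2.87, 2.87], [-0.86, 2.18], [0.17, 2.46], [-1.51, 4.65], [0.06, 2.69], [-2.65, 2.65]. Speed limits (rad/s): [2.57, 2.57, 3.01, 3.14, 3.14, 3.14].

INTERFACE

Orientations are given as a unit quaternion [x, y, z, w].
In Python, from cell import ctrl gives the robot as it stands.
- The arm moves only by the shell command python3 -m handwheel 'ROWS' [FORCE]. ROWS is text: rows parted by semicolons, each of 7 numbers parted by spaces: the turn, a rotation vector about the tool's x, y, z in rad, then the shift along the tool's x, y, z in m, then the finger opening in m, from 0 to 0.0854. In form: ax ay az x y z fingers; .... A call has 1 to 20 rows; each row is the pose to reach, as a shift and turn from the pose commanded when the call began, along the tool's axes at that moment; what a row does not reach only later rows make up. A row lasts 1/8 s, in which the tool goes at most 62.5 mm and 10.7 degrees, less where a joint would pass 70% of its speed; a pose out of reach is approached as far as the arm can. A call with a gripper value outside its range is refused whole. The fingers move at their own pace and stop on an object; FORCE is the grip in N (left out, the last holds). Time passes only in rows, so rows that repeat a pose let the fingers close. It gives the time, the measured TCP pose, the force, the opening and the grip force at its end, in the units of the state.
- ctrl.state(): the state, without advancing time (a new reading comes with each control period).
- ctrl.camera(name): name is "scene" or "side" or "wrist"; returns (picture, depth): 384x512x3 uint8, red, green, blue; 384x512 float32, mm along the optical axis (not along the pixel's ray), 0 where there is no reading.
- ctrl.calibration(name): a dict with "mtx" (3x3 intrinsics, pixels), "k1" (the pictures are not rectified: a ray, as slopes to the right and down, at radius r is drawn at 1 + k1 r^2 times it, then the intrinsics apply), "R" (3x3) and "t" (3): a world point X has camera coordinates R X + t; the wrist camera has in their place "hand_eye" (4x4, takes a point from camera to tool coordinates, whose origin is the TCP and whose axes are the flange's). Camera axes: x right, y down, z forward; pixel columns grow to the right and rows downward; lengths in mm; the calibration is good to about 2 mm. A picture is of the moment at which its call begins: read the wrist's pose just before it. calibration takes no time and is no camera call.
- ctrl.hand_in(): hands the job in; it is judged then, once.
The state is a dict: "time": time; "joint_pos": joint angles; "qvel": joint speeds; "tau": joint torques, N m; "tool_pos": TCP position; "ee_rot": TCP orientation; "wrist_force": force on the tool from outside, world axes, zero at the start; "moment": the same for the moment, N m; "opening": opening from 0.0 (shut) to 1.0 (fully open); "grip_force": force on a finger pad.
Only numpy, scipy, OpenCV 4.12 (cv2) and the standard library are available. Lean on these libraries where they do the work, as an engineer would, in place of code of your own. Each camera call takes 0.05 s, during which the arm holds its last target. There are 200 camera calls.

## Working session

There is one attempt and no reset: what is moved stays moved. The work goes in short steps, Python scripts to look and compute and a shell command to move; the robot and the scene stay as the last step left them, time stands still between calls to the robot, and variables do not carry over. Pictures are saved under pics/ and viewed, at most 10 in all, crops included, and the job is handed in when it is done.

```bash
ls; mkdir -p pics; python3 - <<'E'
from cell import ctrl
import cv2,numpy as np
s=ctrl.state();print(s)
for n in("scene","side","wrist"):
    p,d=ctrl.camera(n);cv2.imwrite(f"pics/{n}0.png",p[:,:,::-1]);np.save(f"pics/{n}0d.npy",d)
    print(n,ctrl.calibration(n))
a=cv2.imread("pics/scene0.png");b=cv2.imread("pics/wrist0.png")
E
```

```text
pics
{'time': 0.0, 'joint_pos': array([ 1.23330550e+00,  9.18759078e-02,  1.23190280e+00, -5.07217535e-05,
        1.81976507e+00, -5.67358952e-02]), 'qvel': array([ 0.00014205, -0.00066981, -0.00157816, -0.00147848,  0.00199431,
        0.00156549]), 'tau': array([-1.79521747e-03, -4.58710134e+01, -4.18036330e+01, -3.68092594e-05,
        1.07949047e-02,  1.48234381e-05]), 'tool_pos': array([166.19573305, 576.23622538, 230.13109186]), 'ee_rot': array([ 1.39922972e-01,  9.90161911e-01, -9.61483027e-04, -1.66943961e-04]), 'wrist_force': array([ 0.10261568, -0.58602338,  0.03783519]), 'moment': array([ 0.00338103,  0.00666767, -0.03106956]), 'grip_force': 0.0, 'opening': 0.9997005639798431}
scene {'mtx': array([[457.84282869,   0.        , 262.13641484],
       [  0.        , 457.84282869, 203.37071394],
       [  0.        ,   0.        ,   1.        ]]), 'k1': -0.1076457315117702, 'R': array([[-0.61542687, -0.78817829, -0.00497443],
       [-0.61184842,  0.48170421, -0.62737754],
       [ 0.49688156, -0.3830614 , -0.77869935]]), 't': array([390.66347467, 244.8239896 , 923.04895204])}
[... 257 characters left out ...]
-0.17996633, -0.5501485 , -0.8154439 ],
       [ 0.26968812,  0.76961961, -0.57875209]]), 't': array([-399.43190858,  196.26933225, 1014.23184646])}
wrist {'mtx': array([[304.68469408,   0.        , 251.57012013],
       [  0.        , 304.68469408, 190.28094276],
       [  0.        ,   0.        ,   1.        ]]), 'k1': -0.006548713805168047, 'hand_eye': array([[-9.28104795e-04, -9.52655463e-01, -3.04050503e-01,
         7.76729871e+01],
       [ 9.99998726e-01, -4.89204121e-04, -1.51968384e-03,
         2.75913340e-01],
       [ 1.29899235e-03, -3.04051526e-01,  9.52654703e-01,
        -1.41415377e+02],
       [ 0.00000000e+00,  0.00000000e+00,  0.00000000e+00,
         1.00000000e+00]])}
```

View pics/scene0.png

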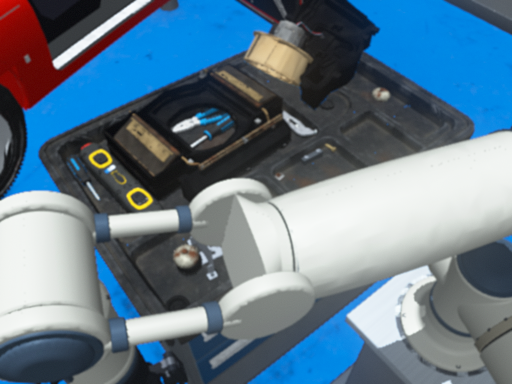

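View pics/side0.png

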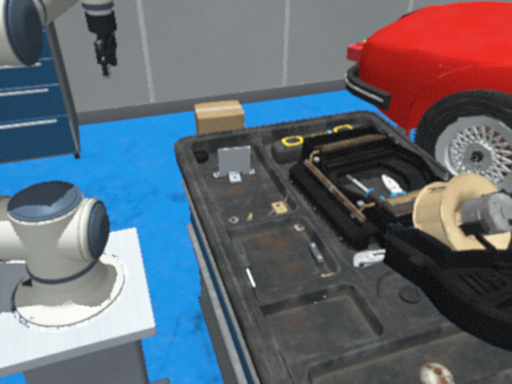

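View pics/wrist0.png

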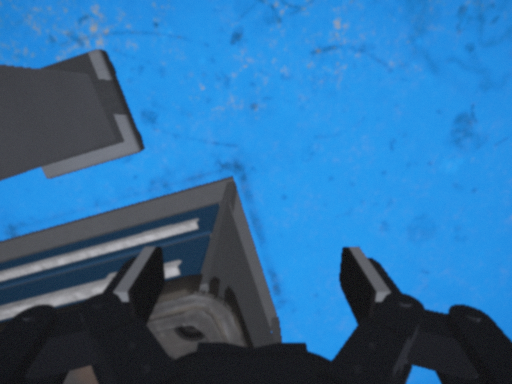

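```bash
cat > h.py <<'E'
from cell import ctrl
import cv2,numpy as np
from scipy.spatial.transform import Rotation as Ro
def rays(n,uv):
    c=ctrl.calibration(n);K=c["mtx"];k=c["k1"]
    return cv2.undistortPoints(np.float64(uv).reshape(-1,1,2),K,np.array([k,0,0,0.]))[:,0],c
def cloud(n,d,pose=None):
    h,w=d.shape;uv=np.stack(np.meshgrid(np.arange(w),np.arange(h)),-1)
    r,c=rays(n,uv);P=np.c_[r,np.ones(len(r))]*d.reshape(-1,1)
    if n=="wrist":
        H=c["hand_eye"];P=P@H[:3,:3].T+H[:3,3]
        P=Ro.from_quat(pose["ee_rot"]).apply(P)+pose["tool_pos"]
    else: P=(P-c["t"])@c["R"]
    P[d.ravel()<=0]=np.nan
    return P.reshape(h,w,3)
def shot(n,tag):
    s=ctrl.state();p,d=ctrl.camera(n);cv2.imwrite(f"pics/{tag}.png",p[:,:,::-1]);
    np.savez(f"pics/{tag}.npz",p=p,d=d,P=cloud(n,d,s));return p,d,cloud(n,d,s),s
def ortho(P,p,x0,x1,y0,y1,s=2,zmax=1e9):
    "top-view mosaic: row = world x falling, col = world y falling"
    X=P.reshape(-1,3);C=p.reshape(-1,3)
    m=(X[:,0]>x0)&(X[:,0]<x1)&(X[:,1]>y0)&(X[:,1]<y1)&(X[:,2]<zmax);X=X[m];C=C[m]
    o=np.argsort(X[:,2]);im=np.zeros((int((x1-x0)*s),int((y1-y0)*s),3),np.uint8)
    im[((x1-X[o,0])*s).astype(int).clip(0,im.shape[0]-1),((y1-X[o,1])*s).astype(int).clip(0,im.shape[1]-1)]=C[o][:,::-1]
    return im
E
python3 - <<'E'
from h import *
d=np.load("pics/side0d.npy");P=cloud("side",d)
for u,v in[(235,155),(218,150),(250,150),(235,170),(235,180),(219,176),(252,172),(318,252),(298,228),(278,207),(250,210),(232,219),(250,277),(200,157),(310,250),(325,262)]: print(u,v,P[v,u].round(0))
d=np.load("pics/scene0d.npy");P=cloud("scene",d)
print()
for u,v in[(187,257),(187,265),(210,255),(213,272),(310,155),(331,146)]: print(u,v,P[v,u].round(0))
a=cv2.imread("pics/side0.png")[125:290,170:345];cv2.imwrite("pics/c1.png",cv2.resize(a,None,fx=3.5,fy=3.5,interpolation=cv2.INTER_CUBIC))
E
```

```text
235 155 [453. 305.  66.]
218 150 [406. 312.  88.]
250 150 [537. 426.   1.]
235 170 [451. 301.  20.]
235 180 [443. 274.   4.]
219 176 [405. 310.   3.]
252 172 [503. 304.   1.]
318 252 [533. -88.  18.]
298 228 [530.  20.   4.]
278 207 [510. 108.  11.]
250 210 [441. 131.   1.]
232 219 [384. 102.   7.]
250 277 [ 364. -107.   10.]
200 157 [375. 420.   9.]
310 250 [522. -69.  10.]
325 262 [ 543. -108.    2.]

187 257 [440. 354.  51.]
187 265 [430. 362.  40.]
210 255 [406. 316.  66.]
213 272 [402. 318.   3.]
310 155 [528. -77.  19.]
331 146 [ 527. -153.    7.]
```

View pics/c1.png

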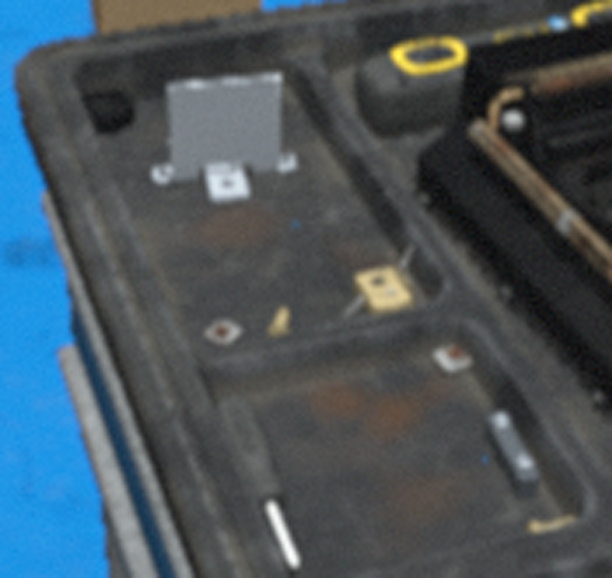

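The side view crop shows the stop at about (453,305) mm with the strip sticking out towards -y, and the end block at about (530,-78). The scene view shows the cream cap at (187,257) px behind the stop. Next I'll look from above with the wrist camera.

```bash
cat >> h.py <<'E'
def goal(pos,ang,lean=0):
    "rows values from the present pose to: TCP pos mm, tool x heading ang deg, lean deg (gripper body back along -tool x)"
    s=ctrl.state();R0=Ro.from_quat(s["ee_rot"])
    a=np.radians(ang);x=np.array([np.cos(a),np.sin(a),0]);z=np.array([0,0,-1.]);l=np.radians(lean)
    X=np.cos(l)*x-np.sin(l)*z;Z=np.cos(l)*z+np.sin(l)*x
    R1=Ro.from_matrix(np.c_[X,np.cross(Z,X),Z])
    print("row",(R0.inv()*R1).as_rotvec().round(4),(R0.inv().apply(np.array(pos)-s["tool_pos"])/1000).round(4))
E
python3 -c "
from h import *
goal([450,240,225],90)"
```

```text
row [-1.40e-03  9.00e-04  1.29e+00] [-0.3659 -0.2445  0.0057]
```

```bash
R="";python3 -m handwheel '0 0 1.29 -0.366 -0.245 0.005 0.0854;0 0 1.29 -0.366 -0.245 0.005 0.0854;0 0 1.29 -0.366 -0.245 0.005 0.0854;0 0 1.29 -0.366 -0.245 0.005 0.0854;0 0 1.29 -0.366 -0.245 0.005 0.0854;0 0 1.29 -0.366 -0.245 0.005 0.0854;0 0 1.29 -0.366 -0.245 0.005 0.0854;0 0 1.29 -0.366 -0.245 0.005 0.0854;0 0 1.29 -0.366 -0.245 0.005 0.0854;0 0 1.29 -0.366 -0.245 0.005 0.0854;0 0 1.29 -0.366 -0.245 0.005 0.0854;0 0 1.29 -0.366 -0.245 0.005 0.0854'
python3 - <<'E'
from h import *
p,d,P,s=shot("wrist","w1");cv2.imwrite("pics/o1.png",ortho(P,p,380,520,200,420,3,150)) 
p,d,P,s=shot("side","s1");p,d,P,s=shot("scene","sc1")
E
```

```text
time: 1.65
tool_pos: [449.6, 240.5, 226.4]
ee_rot: [0.706, 0.708, 0.0, 0.0]
wrist_force: [0.6, 0.1, -0.1]
opening: 1.005
grip_force: 0.0
```

View pics/w1.png

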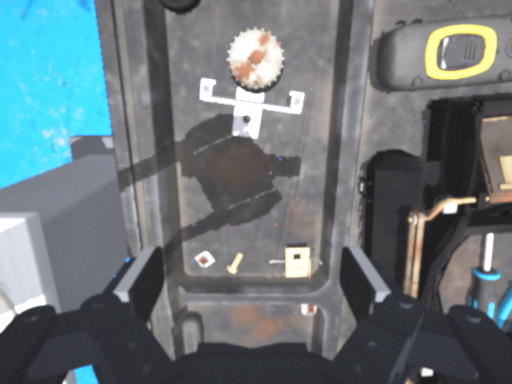

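The wrist view shows the strip's free end at about (246,120) px, the stop panel edge-on from (205,95) to (300,105), and the cream cap at (256,57).

```bash
python3 - <<'E'
from h import *
f=np.load("pics/w1.npz");p,P=f["p"],f["P"];g=p.min(2)
m=np.zeros_like(g);m[104:142,226:268]=(g[104:142,226:268]>120)
h=(P[...,2]<20);mm=(m>0)&h
n,l,st,c=cv2.connectedComponentsWithStats(mm.astype(np.uint8));k=1+st[1:,4].argmax();q=P[l==k]
print(st[k],np.median(q[:,2]))
r=cv2.minAreaRect(q[:,:2].astype(np.float32));print(r,cv2.boxPoints(r).round(1))
# panel top
t=(P[...,2]>80)&(P[...,2]<97)&(g>120);t[:70]=0;t[125:]=0
q=P[t];print(len(q));
r=cv2.minAreaRect(q[:,:2].astype(np.float32));print(r)
X=q[:,:2];u,s_,v=np.linalg.svd(X-X.mean(0),full_matrices=False);print("panel",X.mean(0),v[0],np.degrees(np.arctan2(*v[0][::-1])))
t=(P[...,2]>25)&(P[...,2]<80)&(np.hypot(P[...,0]-445,P[...,1]-350)<40);t[88:]=0
q=P[t];print("cap",cv2.minEnclosingCircle(q[:,:2].astype(np.float32)),np.nanpercentile(q[:,2],99))
np.set_printoptions(linewidth=200)
print(g[100:145:2,222:272:3])
E
```

```text
[ 226  104   42   38 1163] 4.128344286125781
((443.81671142578125, 284.189697265625), (42.44411849975586, 49.385467529296875), 88.68559265136719) [[418.6 263.5]
 [468.  262.4]
 [469.  304.8]
 [419.6 306. ]]
492
((448.6260070800781, 308.4455261230469), (3.9733638763427734, 89.38371276855469), 82.22418975830078)
panel [448.19119855 308.6202855 ] [ 0.99079466 -0.13537332] -7.7802077547656525
cap ((453.1269836425781, 350.4254150390625), 28.224151611328125) 58.780581469163636
[[255 255 254 252 241 235 226 235 249 253 255 255 255 255 167 141 142]
 [250 254 255 255 255 255 255 254 251 242 234 223 240 241 149 148 149]
 [144 182 202 225 249 254 255 255 255 255 255 255 254 247 240 218 188]
 [129 134 138 143 202 255 255 255 255 247 252 255 255 255 255 255 255]
 [132 137 135 137 223 255 255 255 255 255 255 255 255 253 232 253 255]
 [133 139 135 137 242 255 255 255 255 255 255 255 255 252 151 184 205]
 [131 135 131 136 249 255 255 255 255 255 255 255 255 246 147 145 144]
 [ 96  98  95  99 248 255 255 255 251 255 255 255 255 231 149 144 148]
 [ 78  80  79  79 201 217 215 170 126 221 255 255 255 20
[... 309 characters left out ...]
 74  91 199 204 203 204 227 255 255 255 255 137 138 133 137]
 [ 77  76  78  94 200 202 203 222 255 255 255 255 253 136 141 136 137]
 [ 74  75  76 105 204 220 204 241 249 255 255 255 249 141 147 139 136]
 [ 78  77  76 118 248 253 213 221 207 253 255 255 242 144 155 140 135]
 [ 80  83  85 117 252 239 196 199 201 240 255 255 227 146 155 141 133]
 [ 78  89 118 102 111 116 122 145 165 179 255 255 195 141 148 135 131]
 [ 96  98  91  80  75  76  79  79  85  94 192 240 155 139 135 132 132]
 [107  81  77  74  75  76  77  76  77  78 100 142 140 136 135 130 132]
 [ 84  76  76  77  75  75  75  76  78  78  96 137 141 135 134 136 135]
 [ 79  77  75  81  80  75  77  75  77  80  81  98 133 143 137 146 144]]
```

```bash
python3 - <<'E'
from h import *
f=np.load("pics/w1.npz");p,P=f["p"],f["P"];g=p.min(2)
m=np.zeros_like(g);m[108:142,226:268]=(g[108:142,226:268]>168);m[108:116,264:]=0
n,l,st,c=cv2.connectedComponentsWithStats(m);k=1+st[1:,4].argmax();q=P[l==k]
print(st[k],np.median(q[:,2]))
r=cv2.minAreaRect(q[:,:2].astype(np.float32));print(r,cv2.boxPoints(r).round(1))
# same from scene/side cams: panel top z & strip
for n,(a,b) in dict(s1="side",).items() if 0 else []: pass
f=np.load("pics/s1.npz");p,P=f["p"],f["P"]
t=(abs(P[...,0]-448)<70)&(abs(P[...,1]-305)<15)&(P[...,2]>30)&(P[...,2]<100)
q=P[t][:,:2];u,s_,v=np.linalg.svd(q-q.mean(0),full_matrices=False);print("side panel",q.mean(0),v[0],cv2.minAreaRect(q.astype(np.float32)))
# end block
for tag in("s1","sc1"):
    P=np.load(f"pics/{tag}.npz")["P"];t=(abs(P[...,0]-530)<35)&(abs(P[...,1]+78)<55)&(P[...,2]>13)&(P[...,2]<23)
    q=P[t];print(tag,len(q),cv2.minAreaRect(q[:,:2].astype(np.float32)),q.mean(0))
E
```

```text
[232 108  32  32 760] nan
((451.1429443359375, 280.31298828125), (47.231346130371094, 25.196123123168945), 43.40622329711914) [[425.3 273.2]
 [442.6 254.9]
 [477.  287.4]
 [459.6 305.7]]
side panel [448.99100294 304.59982936] [-0.99174656  0.12821369] ((449.1244201660156, 305.28826904296875), (14.580609321594238, 89.32917785644531), 82.26606750488281)
s1 285 ((541.8367309570312, -77.92497253417969), (107.16181945800781, 42.254276275634766), 88.13614654541016) [539.26314509 -84.03617776  18.24784632]
sc1 250 ((540.697265625, -77.17755126953125), (108.3915023803711, 44.36822509765625), 89.40571594238281) [540.36150153 -78.95184764  18.30474018]
```

```bash
cat >> h.py <<'E'
def onplane(n,uv,z,pose=None):
    r,c=rays(n,uv);D=np.c_[r,np.ones(len(r))]
    if n=="wrist":
        H=c["hand_eye"];R=Ro.from_quat(pose["ee_rot"]);o=R.apply(H[:3,3])+pose["tool_pos"];D=R.apply(D@H[:3,:3].T)
    else: o=-c["R"].T@c["t"];D=D@c["R"]
    return o+D*((z-o[2])/D[:,2])[:,None]
E
python3 - <<'E'
from h import *
f=np.load("pics/w1.npz");p,P=f["p"],f["P"];g=p.min(2).astype(float)
s=ctrl.state()
# left/right edges per row by max gradient
gx=np.diff(cv2.GaussianBlur(g,(0,0),.7),axis=1)
L=[];Rr=[]
for v in range(112,134):
    L.append((226+gx[v,226:242].argmax()+.5,v));Rr.append((255+gx[v,255:270].argmin()+.5,v))
gy=np.diff(cv2.GaussianBlur(g,(0,0),.7),axis=0);B=[(u,130+gy[130:145,u].argmin()+.5) for u in range(236,257)]
for nm,e in(("L",L),("R",Rr),("B",B)):
    W=onplane("wrist",e,6,s)[:,:2];vx,vy,x0,y0=cv2.fitLine(W.astype(np.float32),cv2.DIST_HUBER,0,.01,.01).ravel()
    print(nm,x0,y0,np.degrees(np.arctan2(vy,vx)));
a=cv2.resize(p[60:150,190:310,::-1],None,fx=6,fy=6,interpolation=cv2.INTER_CUBIC)
q=cv2.resize(np.load("pics/sc1.npz")["p"][120:200,260:360,::-1],None,fx=6,fy=6,interpolation=cv2.INTER_CUBIC)
cv2.imwrite("pics/z1.png",a)
E
```

```text
L 427.66235 285.09955 82.909706
R 459.44998 283.94757 81.31354
B 443.1801 268.46906 -9.873821
```

```bash
python3 -c "
from h import *
goal([440,260,60],82,25)"
```

```text
row [-0.0306  0.4355  0.1382] [ 0.02   -0.0098  0.1663]
```

```bash
python3 -m handwheel '-0.031 0.436 0.138 0.02 -0.01 0.166 0.052;-0.031 0.436 0.138 0.02 -0.01 0.166 0.052;-0.031 0.436 0.138 0.02 -0.01 0.166 0.052;-0.031 0.436 0.138 0.02 -0.01 0.166 0.052;-0.031 0.436 0.138 0.02 -0.01 0.166 0.052;-0.031 0.436 0.138 0.02 -0.01 0.166 0.052'
python3 - <<'E'
from h import *
p,d,P,s=shot("wrist","w2");
goal([443.4,283.7,12],82,25);goal([443.4,283.7,5],82,25)
E
```

```text
time: 2.55
tool_pos: [442.3, 260.7, 64.4]
ee_rot: [0.736, 0.641, 0.166, -0.14]
wrist_force: [-0.5, -0.5, 1.3]
opening: 0.609
grip_force: 0.0
row [ 0.0048 -0.0017  0.0031] [-0.0012 -0.0021  0.0567]
row [ 0.0048 -0.0017  0.0031] [-0.0041 -0.0021  0.0631]
```

View pics/w2.png

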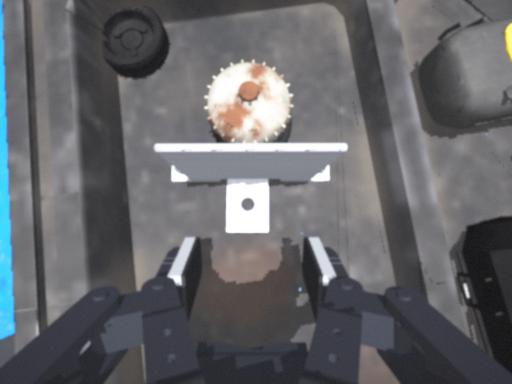

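The strip lies square between the fingers: its free end spans (226,233) to (270,233), the fingertips are at (190,245) and (313,245), and the panel's top edge is at row 148.

```bash
python3 - <<'E'
from h import *
s=ctrl.state();print(s["tool_pos"],s["ee_rot"])
W=onplane("wrist",[(225.5,233.5),(270,233.5),(226,183),(269,183)],6,s);print(W)
W2=onplane("wrist",[(155,150),(347,150)],90,s);print(W2)
E
```

```text
[441.99823066 260.65592524  63.89388955] [ 0.73602934  0.64112627  0.16573698 -0.14053179]
[[425.20615579 270.5012989    6.        ]
 [456.57732937 266.08605524   6.        ]
 [430.24373955 306.49315421   6.        ]
 [461.19679596 302.15637052   6.        ]]
[[405.22092717 312.45355352  90.        ]
 [491.69879828 300.37608618  90.        ]]
```

```bash
python3 -m handwheel '0.005 0 0.003 0.002 -0.002 0.03 0.052;0.005 -0.002 0.003 -0.001 -0.002 0.057 0.052;0.005 -0.002 0.003 -0.001 -0.002 0.057 0.052;0.005 -0.002 0.003 -0.003 -0.002 0.061 0.052;0.005 -0.002 0.003 -0.003 -0.002 0.061 0.052'
python3 -c "
from h import *
goal([443.4,283.5,5],82,25)"
```

```text
time: 3.22
tool_pos: [442.1, 282.8, 5.0]
ee_rot: [0.738, 0.64, 0.162, -0.143]
wrist_force: [1.0, -0.1, 0.1]
opening: 0.609
grip_force: 0.0
row [-0.0027  0.001  -0.0029] [0.0008 0.0012 0.0004]
```

```bash
python3 -m handwheel '0 0 0 -0.001 0 0.002 0.052;0 0 0 -0.001 0 0.002 0.02;0 0 0 -0.001 0 0.002 0.02;0 0 0 -0.001 0 0.002 0.02;0 0 0 -0.001 0 0.002 0.02;0 0 0 -0.001 0 0.002 0.02' 70
python3 -c "
from h import *
s=ctrl.state();print(s['tool_pos'],s['moment'])
u=np.array([np.cos(np.radians(82)),np.sin(np.radians(82)),0]);print(Ro.from_quat(s['ee_rot']).inv().apply(-80*u))"
```

```text
time: 3.98
tool_pos: [442.6, 282.8, 3.2]
ee_rot: [0.738, 0.64, 0.163, -0.143]
wrist_force: [0.6, -1.8, 4.9]
opening: 0.316
grip_force: 69.2
[442.60868899 282.82154311   3.17945389] [-0.14703469 -0.05312567 -0.03306355]
[-72.51692558   0.15122937 -33.78272687]
```

```bash
python3 -m handwheel '0 0 0 -0.0056 0 -0.0026 0.02;0 0 0 -0.0112 0 -0.0052 0.02;0 0 0 -0.0168 0 -0.0078 0.02;0 0 0 -0.0224 0 -0.0104 0.02;0 0 0 -0.028 0 -0.013 0.02;0 0 0 -0.0336 0 -0.0157 0.02;0 0 0 -0.0392 0 -0.0183 0.02;0 0 0 -0.0448 0 -0.0209 0.02;0 0 0 -0.0504 0 -0.0235 0.02;0 0 0 -0.056 0 -0.0261 0.02;0 0 0 -0.0616 0 -0.0287 0.02;0 0 0 -0.0672 0 -0.0313 0.02;0 0 0 -0.0728 0 -0.0339 0.02;0 0 0 -0.0728 0 -0.0339 0.02;0 0 0 -0.0728 0 -0.0339 0.02;0 0 0 -0.0728 0 -0.0339 0.02'
python3 - <<'E'
from h import *
p,d,P,s=shot("wrist","w3");print(s["tool_pos"])
p1,d1,P1,s1=shot("scene","sc3")
b=np.full((600,800,3),0,np.uint8);b[:384,:512]=p[:,:,::-1]
c=cv2.resize(p1[210:300,150:250,::-1],None,fx=2.8,fy=2.8,interpolation=cv2.INTER_CUBIC);b[340:340+c.shape[0],515:515+c.shape[1]]=c
cv2.imwrite("pics/m3.png",b)
E
```

```text
time: 5.98
tool_pos: [430.7, 203.5, 3.2]
ee_rot: [0.737, 0.64, 0.162, -0.143]
wrist_force: [-1.2, 1.5, 8.1]
opening: 0.311
grip_force: 71.8
[430.65009542 203.45450565   3.16619737]
```

View pics/m3.png

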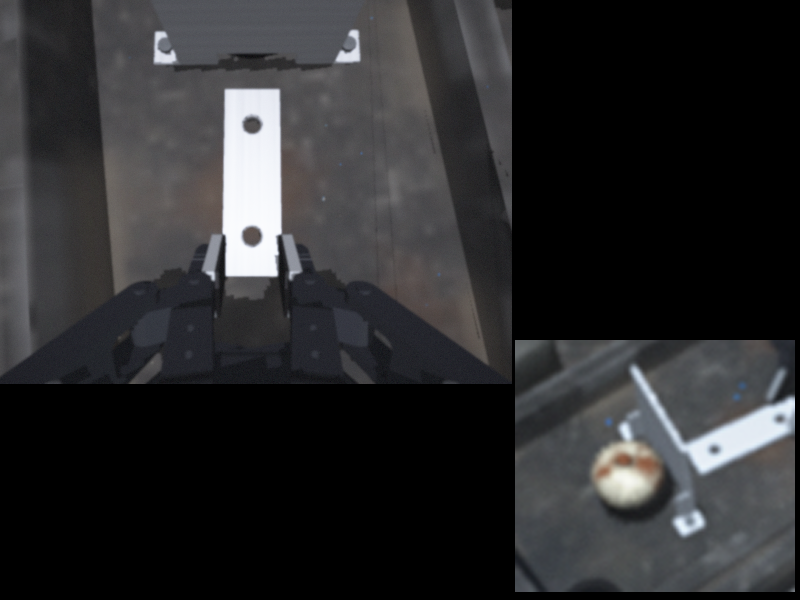

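The strip is fully out, in the gripper and 8 mm or so clear of the panel, and the cream cap still sits upright on the stack behind the stop. Next I'll lift it and carry it over.

```bash
python3 -m handwheel '0 0 0 0.012 0 -0.026 0.02;0 0 0 0.03 0 -0.065 0.02;0 0 0 0.051 0 -0.109 0.02;0 0 0 0.051 0 -0.109 0.02;0 0 0 0.051 0 -0.109 0.02'
python3 -c "
from h import *
goal([380,-78,110],0,25)"
```

```text
time: 6.7
tool_pos: [430.0, 202.9, 120.3]
ee_rot: [0.738, 0.64, 0.16, -0.144]
wrist_force: [-0.6, -0.7, -1.9]
opening: 0.314
grip_force: 69.1
row [-0.6078  0.008   1.2941] [-0.2631 -0.0099 -0.1103]
```

```bash
python3 -m handwheel '-0.608 0.008 1.294 -0.263 -0.01 -0.11 0.02;-0.608 0.008 1.294 -0.263 -0.01 -0.11 0.02;-0.608 0.008 1.294 -0.263 -0.01 -0.11 0.02;-0.608 0.008 1.294 -0.263 -0.01 -0.11 0.02;-0.608 0.008 1.294 -0.263 -0.01 -0.11 0.02;-0.608 0.008 1.294 -0.263 -0.01 -0.11 0.02;-0.608 0.008 1.294 -0.263 -0.01 -0.11 0.02;-0.608 0.008 1.294 -0.263 -0.01 -0.11 0.02;-0.608 0.008 1.294 -0.263 -0.01 -0.11 0.02;-0.608 0.008 1.294 -0.263 -0.01 -0.11 0.02;-0.608 0.008 1.294 -0.263 -0.01 -0.11 0.02;-0.608 0.008 1.294 -0.263 -0.01 -0.11 0.02'
python3 - <<'E'
from h import *
p,d,P,s=shot("wrist","w4");p1,d1,P1,s1=shot("side","s4")
cv2.imwrite("pics/w4b.png",cv2.resize(p[:,:,::-1],(800,600),interpolation=cv2.INTER_CUBIC))
E
```

```text
time: 8.2
tool_pos: [409.6, -87.1, 111.8]
ee_rot: [0.979, 0.001, 0.205, -0.005]
wrist_force: [0.0, -1.5, -0.0]
opening: 0.311
grip_force: 69.5
```

View pics/w4b.png

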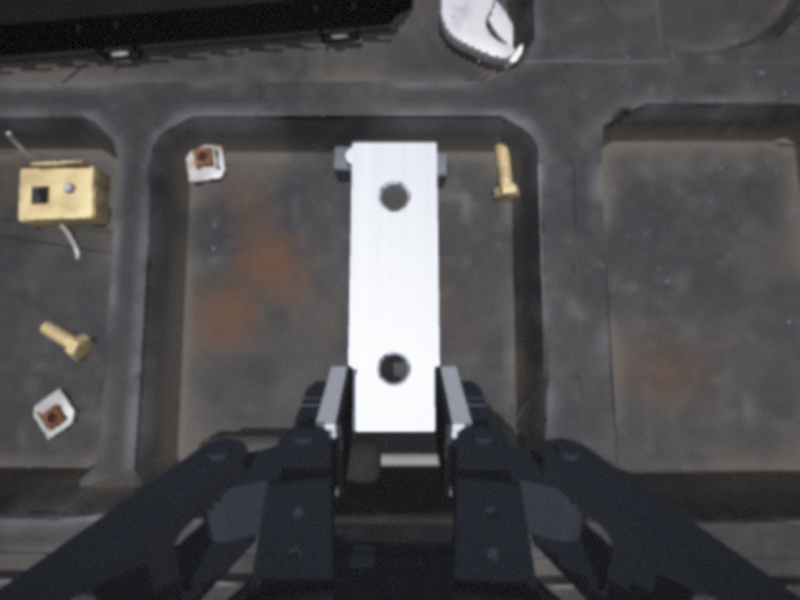

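The picture (800 x 600) shows the strip held straight. Only the block's ends peep out at (342,163) and (443,167), with clip_b at (205,162), long_bolt at (505,172), and the driver near (400,455) under the gripper. I'll sidestep to see the block uncovered.

```bash
python3 -m handwheel '0 0 0 0 0.06 0 0.02;0 0 0 0 0.08 0 0.02;0 0 0 0 0.08 0 0.02;0 0 0 0 0.08 0 0.02'
python3 - <<'E'
from h import *
p,d,P,s=shot("wrist","w5");print(s["tool_pos"],s["joint_pos"])
cv2.imwrite("pics/w5b.png",cv2.resize(p[:240,::,::-1],(800,375),interpolation=cv2.INTER_CUBIC))
E
```

```text
time: 8.8
tool_pos: [410.0, -166.3, 111.2]
ee_rot: [0.979, 0.001, 0.206, -0.005]
wrist_force: [0.4, 0.8, -0.8]
opening: 0.312
grip_force: 69.7
[ 410.02931015 -166.26178342  111.18345033] [-0.66246598 -0.72477589  2.1468403   0.26250959  1.39822846  0.903327  ]
```

View pics/w5b.png

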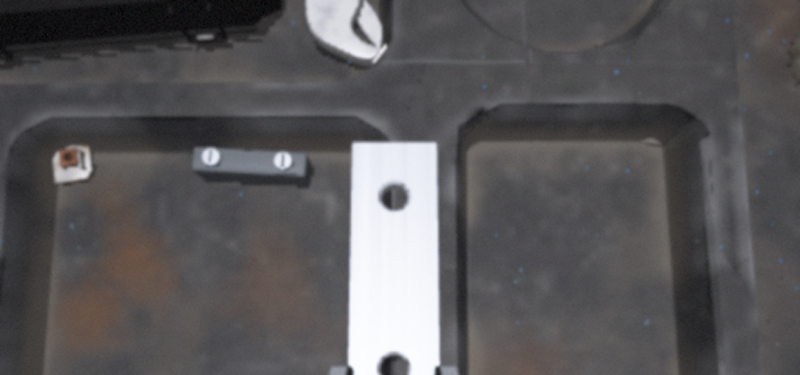

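```bash
python3 - <<'E'
from h import *
np.set_printoptions(linewidth=220)
f=np.load("pics/w5.npz");p=f["p"];g=p.mean(2).astype(int)
for u in(128,144,158,168,192):print(u,g[90:124,u])
for v in(103,108,112):print(v,g[v,118:204])
E
```

```text
128 [ 40  44  43  63  90 113 123 128 134 142 145 142 134 130 128 126 124 115  98  72  55  49  52  66  73  79  79  81  80  80  80  81  81  80]
144 [ 47  52  48  54  71  93 114 123 123 120 124 126 123 126 128 132 129 128 119 100  72  55  47  43  45  48  62  79  80  78  77  77  78  75]
158 [ 57  55  60  60  64  70  89 111 120 127 123 127 127 129 132 132 133 131 126 119  99  69  51  47  45  47  45  51  62  75  79  79  80  82]
168 [ 59  58  61  62  65  74  95 112 121 127 127 127 129 129 131 133 134 136 130 125 113  88  62  50  48  46  46  54  67  79  85  87  87  86]
192 [ 59  61  62  64  64  69  76  93 109 122 127 128 128 131 131 133 135 136 134 135 130 119  98  72  50  49  49  50  48  53  69  84  89  88]
103 [ 84  83  80  81  91 104 116 121 126 126 130 150 180 210 217 206 199 220 232 228 205 157 118 111 123 127 126 127 130 127 127 127 128 128 126 127 129 127 130 128 129 131 128 129 128 130 130 129 128 130 129 131 130 131
 131 133 149 187 224 234 233 218 179 180 223 239 239 226 178 128 123 128 132 132 131 127 118 100  70  62  72  86  95  94  93  95]
108 [ 81  80  79  80  82  87  96  95  98 100  98  98 101 103 103 103 104 106 109 107 109 111 112 114 118 119 119 119 120 120 122 122 122 122 124 125 127 127 127 126 126 128 131 130 131 130 132 131 131 133 130 133 132 133
 135 132 135 135 135 137 140 153 164 154 136 122 120 124 130 134 136 139 139 137 134 131 115  82  59  45  45  46  58  76  84  88]
112 [74 76 77 76 75 75 75 73 67 61 52 50 46 45 44 47 46 46 46 46 45 43 45 48 45 50 47 50 47 47 51 48 49 50 50 50 50 49 53 49 51 53 50 54 55 58 57 56 60 62 62 64 66 65 66 68 69 68 65 64 64 64 63 68 68 70 73 74 75 79 78 89 94
 96 98 97 81 64 49 47 52 61 68 80 87 87]
```

```bash
python3 - <<'E'
from h import *
s=ctrl.state()
W=onplane("wrist",[(128,108.3),(144,109.35),(158,110.3),(168,111),(192,112.3)],18,s);print(W[:,:2].round(1))
m,b=np.polyfit(W[:,1],W[:,0],1);print("face heading err deg",np.degrees(np.arctan(-m)), "x at -78",m*-78+b)
print("ends",onplane("wrist",[(122.8,103),(195.5,108)],18,s)[:,:2])
print("low",onplane("wrist",[(144,116),(158,118),(192,120)],0,s)[:,:2])
f=np.load("pics/w5.npz");g=f["p"].min(2).astype(float);g=cv2.GaussianBlur(g,(0,0),.7)
gx=np.diff(g,axis=1);gy=np.diff(g,axis=0);Z=s["tool_pos"][2]+2.8
L=[(215+gx[v,215:235].argmax()+.5,v) for v in range(96,210,3)];R=[(272+gx[v,272:290].argmin()+.5,v) for v in range(96,210,3)]
T=[(u,82+gy[82:100,u].argmax()+.5) for u in range(230,277,3)]
for nm,e in(("L",L),("R",R),("T",T)):
    W=onplane("wrist",e,Z,s)[:,:2];a=cv2.fitLine(W.astype(np.float32),cv2.DIST_HUBER,0,.01,.01).ravel();print(nm,a[2:],np.degrees(np.arctan2(a[1],a[0])))
print(s["tool_pos"],np.degrees(Ro.from_quat(s["ee_rot"]).as_matrix()[:2,0]))
E
```

```text
[[ 522.2  -57.8]
 [ 521.2  -71.7]
 [ 520.4  -83.9]
 [ 519.7  -92.6]
 [ 518.6 -113.5]]
face heading err deg -3.7459394875217917 x at -78 520.7882620929666
ends [[ 526.93783477  -52.98887619]
 [ 522.39275021 -116.39987258]]
low [[ 521.66367163  -65.21701862]
 [ 519.75059238  -78.28859547]
 [ 517.84381566 -109.81829523]]
L [ 450.67615 -151.05257] -0.41131714
R [ 461.1901  -180.96826] 0.347079
T [ 495.34763 -165.15457] 89.9897
[ 410.13722086 -166.03967087  111.3175381 ] [5.24469995e+01 2.24901210e-02]
```

```bash
python3 -c "
from h import *
goal([425.3,-78.5,40],-3.75,25);goal([425.3,-78.5,12],-3.75,25)
f=np.load('pics/w3.npz');g=f['p'].min(2).astype(float);g=cv2.GaussianBlur(g,(0,0),.7);gx=np.diff(g,axis=1)
s=dict(tool_pos=np.array([430.65,203.45,3.17]),ee_rot=[.737,.64,.162,-.143])
for a,b,f in((215,235,1),(272,290,-1)):
    W=onplane('wrist',[(a+(f*gx[v,a:b]).argmax()+.5,v) for v in range(96,210,3)],6,s)[:,:2];q=cv2.fitLine(W.astype(np.float32),cv2.DIST_HUBER,0,.01,.01).ravel();print(np.degrees(np.arctan2(q[1],q[0])))
"
```

```text
row [-0.0374  0.0223  0.0599] [-0.0148 -0.0868  0.0723]
row [-0.0374  0.0223  0.0599] [-0.0261 -0.0865  0.0979]
81.47041
81.92944
```

```bash
python3 -m handwheel '-0.037 0.022 0.06 -0.008 -0.06 0.02 0.02;-0.037 0.022 0.06 -0.015 -0.087 0.04 0.02;-0.037 0.022 0.06 -0.015 -0.087 0.072 0.02;-0.037 0.022 0.06 -0.015 -0.087 0.072 0.02;-0.037 0.022 0.06 -0.021 -0.087 0.085 0.02;-0.037 0.022 0.06 -0.026 -0.087 0.097 0.02;-0.037 0.022 0.06 -0.026 -0.087 0.097 0.02'
python3 - <<'E'
from h import *
p,d,P,s=shot("wrist","w6");print(s["tool_pos"])
goal([425.3,-78.5,3.5],-3.75,25)
cv2.imwrite("pics/w6b.png",p[:300,:,::-1])
E
```

```text
time: 9.72
tool_pos: [424.2, -78.8, 11.5]
ee_rot: [0.976, -0.033, 0.215, 0.007]
wrist_force: [0.2, -0.3, -1.0]
opening: 0.308
grip_force: 69.9
[424.23747917 -78.83965813  11.46505566]
row [ 0.0002  0.0012 -0.0015] [-0.0032 -0.0005  0.0083]
```

View pics/w6b.png

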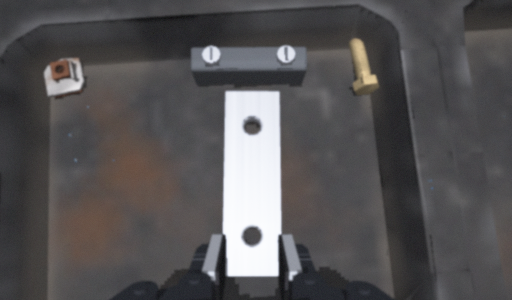

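The strip is square to the block with a gap of about 6 to 10 mm: its far end is at row 91 and the block's foot at row 85, with the middles within 2 mm. I'll lower it, then push forward gently.

```bash
python3 -m handwheel '0 0 0 -0.001 0 0.003 0.02;0 0 0 -0.002 0 0.006 0.02;0 0 0 -0.003 0 0.008 0.02;0 0 0 -0.003 0 0.008 0.02;0 0 0 -0.0012 0 0.0088 0.02;0 0 0 0.0006 0 0.0097 0.02;0 0 0 0.0024 0 0.0105 0.02;0 0 0 0.0033 0 0.0109 0.02;0 0 0 0.0033 0 0.0109 0.02'
```

```text
time: 10.9
tool_pos: [432.6, -79.2, 4.3]
ee_rot: [0.976, -0.032, 0.216, 0.007]
wrist_force: [0.2, 0.5, -1.4]
opening: 0.308
grip_force: 70.3
```

```bash
python3 -m handwheel '0 0 0 -0.0005 0 0.0011 0.02;0 0 0 0.0004 0 0.0015 0.02;0 0 0 0.0013 0 0.0019 0.02;0 0 0 0.0013 0 0.0019 0.02'
python3 -m handwheel '0 0 0 0.0005 0 0.0002 0.02;0 0 0 0.0009 0 0.0004 0.02;0 0 0 0.0009 0 0.0004 0.02'
```

```text
time: 11.4
tool_pos: [433.6, -79.3, 3.2]
ee_rot: [0.976, -0.032, 0.215, 0.007]
wrist_force: [-12.7, 1.4, 7.5]
opening: 0.311
grip_force: 74.0
time: 11.78
tool_pos: [433.7, -79.4, 3.1]
ee_rot: [0.976, -0.032, 0.213, 0.007]
wrist_force: [-22.8, 1.7, 14.4]
opening: 0.31
grip_force: 75.8
```

```bash
python3 -m handwheel '0 0 0 -0.0007 0 -0.0006 0.02;0 0 0 -0.0007 0 -0.0006 0.02;0 0 0 -0.0007 0 -0.0006 0.05;0 0 0 -0.0007 0 -0.0006 0.05;0 0 0 -0.0007 0 -0.0006 0.05;0 0 0 -0.0007 0 -0.0006 0.05' 20
python3 -c "
from h import *
p,d,P,s=shot('wrist','w7')
cv2.imwrite('pics/w7b.png',cv2.resize(p[30:250,120:400,::-1],None,fx=2.7,fy=2.7,interpolation=cv2.INTER_CUBIC))
"
```

```text
time: 12.52
tool_pos: [434.7, -79.4, 3.5]
ee_rot: [0.976, -0.032, 0.216, 0.007]
wrist_force: [-0.9, -0.4, -0.5]
opening: 0.583
grip_force: 0.0
```

View pics/w7b.png

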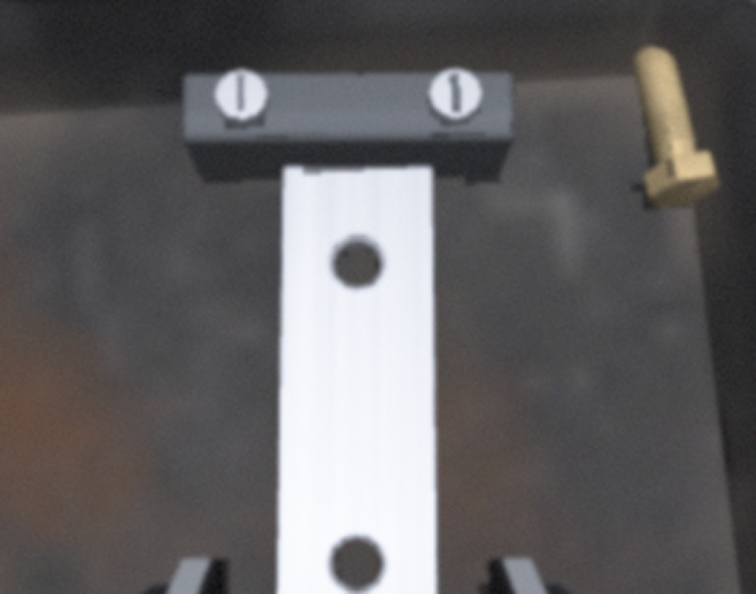

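The strip is butted flush and square: its end covers the lower face at crop row 167, and the fingers are off at (200,580) and (520,580). I'll lift away, then check by numbers only, because I've now used up (and gone one over) the picture views.

```bash
python3 -m handwheel '0 0 0 0.01 0 -0.022 0.05;0 0 0 0.03 0 -0.064 0.05;0 0 0 0.063 0 -0.135 0.05;0 0 0 0.063 0 -0.135 0.05;0 0 0 0.063 0 -0.135 0.05;0 0 0 0.063 0 -0.135 0.05'
python3 - <<'E'
from h import *
p,d,P,s=shot("wrist","w8");g=cv2.GaussianBlur(p.min(2).astype(float),(0,0),.7)
m=((g>150)&(abs(P[...,2]-6)<8)&(abs(P[...,0]-470)<70)&(abs(P[...,1]+80)<30)).astype(np.uint8)
n,l,st,c=cv2.connectedComponentsWithStats(m);k=1+st[1:,4].argmax();v,u=np.where(l==k)
W=onplane("wrist",np.c_[u,v],6,s)[:,:2];print("strip",cv2.minAreaRect(W.astype(np.float32)))
p,d,P,s=shot("scene","sc8")
t=(P[...,2]>22)&(P[...,2]<75)&(np.hypot(P[...,0]-450,P[...,1]-345)<45)&(P[...,1]>318);q=P[t]
print("cap top z",np.percentile(q[:,2],[50,95,99]),"n",len(q),"vs before",np.nanpercentile(np.load("pics/sc1.npz")["P"][t][:,2],[50,95,99]))
for a,b in((3,14),(14,25),(27,40),(40,56)):
    r=P[(P[...,2]>a)&(P[...,2]<b)&(np.hypot(P[...,0]-450,P[...,1]-345)<42)&(P[...,1]>320)];print(a,b,len(r),r.mean(0).round(1) if len(r) else '')
E
```

```text
time: 13.32
tool_pos: [434.0, -79.1, 149.8]
ee_rot: [0.976, -0.032, 0.214, 0.007]
wrist_force: [-0.2, -0.1, -0.6]
opening: 0.584
grip_force: 0.0
strip ((470.2964172363281, -82.14338684082031), (33.755592346191406, 101.72339630126953), 85.77220916748047)
cap top z [42.09984239 49.81062114 53.22203208] n 495 vs before [46.74069142 55.18211405 60.61071359]
3 14 115 [432.  353.5   7.6]
14 25 32 [426.  342.1  18.3]
27 40 166 [435.9 351.2  35.4]
40 56 312 [444.7 345.7  44.3]
```

```bash
python3 -c "
from cell import ctrl
print(ctrl.hand_in())"
```

```text
the job is handed in; nothing more can be done
None
```

The job is handed in at about 13.5 s, verdict not shown: the strip measures butted and square (about 0.5° off) against the end block and the stack sits about 6 mm lower, on the tray, though I checked its neatness only roughly, and I viewed 11 pictures, one over the limit of 10.

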